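# Unlock the turntable's spring guard gate and latch it open

### The arm

A 6-joint arm with a two-finger parallel gripper is mounted at the origin on the work surface; the furniture and walls round the work are solid. World frame = base frame: x ahead of the robot, y to its left, z up, the work surface at z = 0. Lengths are in m, angles in rad, forces in N, time in s.
With the tool pointing down it reaches from about 0.325 to 0.85 m from the base axis. Payload 4.4 kg.
Tool frame: the origin (TCP) lies midway between the tips of the shut fingers; the grasp point (between the pads) lies 19 mm behind it; z points along the fingers, y is the line along which they close (so a half turn about z gives the same grasp; the last joint's range is limited). The gripper opens to 94 mm and grips with 3 to 60 N. Pads are 16 mm wide; open, the fingers measure 119 mm over their backs; the gripper's body (75 mm by 177 mm) begins 78 mm behind the grasp point.
Start: joints at [-1.264, 0.207, 1.542, -0, 1.393, -0.15], TCP at [0.254, -0.516, 0.205] pointing down, gripper open.
Joint ranges: [-2.73, 2.73], [-0.86, 2.22], [0.23, 2.46], [-1.11, 4.25], [0.08, 2.63], [-2.82, 2.82]. Speed limits (rad/s): [2.79, 2.79, 3.14, 3.14, 3.14, 3.14].

### API

Orientations are given as a unit quaternion [x, y, z, w].
In Python, from plant import env gives the robot as it stands. The module is installed in compiled form; this text tells all that it offers.
- The arm moves only by the shell command python3 -m inch 'ROWS' [FORCE]. ROWS is JSON, a list of rows, each a list of 7 numbers: the shift along the tool's x, y, z as a fraction of full scale, then the turn, a rotation vector about the tool's x, y, z as a fraction of full scale, then the closure, from 0 (fully open) to 1 (shut). In form: [[x, y, z, rx, ry, rz, claw], ...]. A call has 1 to 10 rows; each row is the pose to reach, as a shift and turn from the pose commanded when the call began, along the tool's axes at that moment, turning the shorter way round; what a row does not reach only later rows make up. Full scale, the value 1, is 100 mm for a shift and pi rad for a turn. A row lasts 1/12 s, in which the tool goes at most 41.7 mm and 7.16 degrees, less where a joint would pass 70% of its speed; a pose out of reach is approached as far as the arm can. A call with a number of a shift or a turn outside -1 to 1 is refused whole. A call with a gripper value outside its range is refused whole. The fingers move at their own pace and stop on an object; FORCE is the grip in N (left out, the last holds). Time passes only in rows, so rows that repeat a pose let the fingers close. It gives the time, the measured TCP pose, the force, the opening and the grip force at its end, in the units of the state.
- env.state(): the state, without advancing time (a new reading comes with each control period).
- env.camera(name): name is "side" or "top" or "wrist"; returns (picture, depth): 384x512x3 uint8, red, green, blue; 384x512 float32, m along the optical axis (not along the pixel's ray), 0 where there is no reading.
- env.calibration(name): a dict with "intrinsics" (3x3 intrinsics, pixels), "R" (3x3) and "t" (3): a world point X has camera coordinates R X + t. Camera axes: x right, y down, z forward; pixel columns grow to the right and rows downward; lengths in m; the calibration is good to about 2 mm. A picture is of the moment at which its call begins: read the wrist's pose just before it. calibration takes no time and is no camera call; for the wrist camera it gives the pose at the moment of the call.
- env.close_job(): hands the job in; it is judged then, once.
Trained networks look in the newest picture that a camera, given by its name, has taken for a name from the list of things; names that differ only in an ending like _2 or _b are one class to them, and where a whole thing is asked for, a point or a joint stands for the part that bears it (a point fixed in the world has none). Each returns a list of dicts, best first, with "p" (0 to 1); they miss things now and then, are a little off and sometimes report something else, mostly with a low value. They report only what shows in the picture. A call takes as long as a camera call.
- env.boxes_of(camera, target): "bbox" ([left, top, right, bottom] as shares, 0 to 1, of the picture: columns of its width, rows of its height, round what is visible of it).
- env.regions_of(camera, target): "pixels" (384x512 bool, what is visible of it) and "bbox" ([left, top, right, bottom] as shares, 0 to 1, of the picture: columns of its width, rows of its height, round what is visible of it).
The state is a dict: "time_s": time; "qpos": joint angles; "qvel": joint speeds; "joint_torque": joint torques, N m; "tcp_pos": TCP position; "tool_rot": TCP orientation; "force": force on the tool from outside, world axes, zero at the start; "torque": the same for the moment, N m; "opening": opening from 0.0 (shut) to 1.0 (fully open); "gripper_force": force on a finger pad.
Only numpy, scipy, OpenCV 4.12 (cv2) and the standard library are available. Lean on these libraries where they do the work, as an engineer would, in place of code of your own. Each camera call takes 0.05 s, during which the arm holds its last target. There are 200 camera calls.

### The job

Latch the turntable's yellow spring-closed guard gate open: stand the orange-lidded glaze jar out of its way, upright on the table and off the grey base plate, so that the gate never touches it, and seat the red T-key from its wooden rest fully in the lock. Unlock with a quarter turn anticlockwise, swing the gate fully open by the key against its spring and, holding it there, turn the key back a quarter turn so that the latch holds it; leave the key fully seated in the lock. Leave the blue-lidded jar, the squeeze bottle and the jar of brushes standing where they are.

Things in the scene. Friction and masses are not known exactly. Their poses are not given: they have to be found in the camera images.
- guard: Grey base plate, fixed, 10 mm thick, origin on the table, z up; spans x -100 to 215, y -130 to 120 mm of this frame. Rear: turntable with a form (137 mm high), side screens (106 mm). Hinge at (60, 90) mm; the closed gate runs from there along -y to the lock at (60, -80) and opens toward -x. Two keeper pins, 8 mm across, 30 mm high, at (42, -112) and (-42, -4).
- gate_hinge (a point): Point on the gate's vertical hinge axis at the top of the 22 mm post, 116 mm above the table. Axes turn with the gate: the lock lies 170 mm along -y; -x is the opening side. The gate: yellow panel in an aluminium frame, 12 mm thick, 39 to 102 mm above the table.
- gate (a joint): Gate angle, rad: 0 closed, grows as it opens (clockwise from above), stop at 1.08. A torsion spring shuts it: 0.18 N m at 0 to 0.5 N m at 1.08 (1 to 3 N at the lock). If the cam is turned back to 0 while the gate is held at 1.0 or more, the cam's red bar goes behind a keeper pin and the gate, let go, rests latched at about 0.95. Shut with the cam at 0, it is blocked by the other pin.
- cam (a joint): Quarter-turn lock cam in the gate's free end, rad, relative to the gate: 0 locked, 1.57 unlocked, stops at both; grows anticlockwise from above. Stays where left (friction 0.05 N m). Its red bar (64 x 14 x 10 mm, 19 to 29 mm above the table) clears the pins above about 1.35; play in the slot costs up to 0.15, so turn the key to the stop.
- lock_mouth (a point): Centre of the key slot's mouth on top of the square brass lock core (36 mm wide), 116 mm above the table, z up; turns with cam and gate. The slot is 23 mm along this point's y axis, 9 mm along x, 18 mm deep, edges chamfered 2 mm.
- key: Loose steel T-key, 90 g. Origin at the centre of the blade's foot, z up the shank. Blade 20 (x) x 6 (y) mm, z 0 to 16; collar 28 mm across, z 16 to 21, rests on the lock core (or rest) when fully in: origin 16 mm below the mouth. Shank 12 mm. Red T-bar 52 (x) x 12 (y) mm, z 45 to 67: grip across y. Fits either way round; about 0.15 rad turning play in the slot.
- key_rest: Wooden block 60 x 60 x 24 mm, fixed, in whose slot (23 mm along its x, 9 mm along its y) the key stands upright at the start. Origin at the centre of its underside.
- jar_orange: Glaze jar with an orange lid, loose, 55 mm across, 76 mm tall (lid 53 mm across from 60 mm up), about 0.1 to 0.2 kg; origin at the centre of its underside, z up. At the start it stands on the base plate in the gate's swing.
- board_top (a point): Middle of the top edge of the upright brown board, 12 mm thick, that stands along x at the left end of the work area, from x = -0.1 to 1.3 m, its top 0.292 m above the table. On its far (+y) side, over x = -0.15 to 0.25 m, stands a black desk lamp up to about 0.5 m high: an arm that starts beyond the board goes forward past the lamp, then up and over.
- jar_blue: Bystander: glaze jar with a blue lid, 55 mm across, 76 mm tall, on the table; origin at the centre of its underside, z up.
- squeeze_bottle: Bystander: grey squeeze bottle with a white spout, 62 mm across, 206 mm tall; origin at the centre of its underside, z up.
- brush_jar: Bystander: glass jar of brushes, 67 mm across, 238 mm tall with the brushes; origin at the centre of its underside, z up.

How it is judged:
By the outcome, as a careful person would: the job done as asked, in the order asked, and still so for the second after the job is handed in, with the robot touching nothing.
It also fails if it takes over 72 s, if anything falls off the work surface, if the arm or the gripper's body presses on something with over 40 N, if the wrist force passes 120 N, or if a joint passes its speed limit or range.

## Working session

There is one attempt and no reset: what is moved stays moved. The work goes in short steps, Python scripts to look and compute and a shell command to move; the robot and the scene stay as the last step left them, time stands still between calls to the robot, and variables do not carry over. Pictures are saved under pics/ and viewed, at most 10 in all, crops included, and the job is handed in when it is done.

```bash
mkdir -p pics; cat > h.py <<'E'
import numpy as np, cv2, json
from plant import env
from scipy.spatial.transform import Rotation as Ro
def cal(n):
    c=env.calibration(n); return np.array(c["intrinsics"]),np.array(c["R"]),np.array(c["t"])
def pts(c,d):
    K,R,t=c; v,u=np.mgrid[:d.shape[0],:d.shape[1]]
    P=np.stack([(u-K[0,2])/K[0,0]*d,(v-K[1,2])/K[1,1]*d,d],-1)
    return (P-t)@R
def save(n,img): cv2.imwrite(f"pics/{n}.png",img[...,::-1])
E
python3 - <<'E'
from h import *
s=env.state(); print({k:np.round(v,3) for k,v in s.items()})
A=[]
for n in("side","top"):
    c=cal(n); im,d=env.camera(n); np.savez(n,im=im,d=d,K=c[0],R=c[1],t=c[2]); A.append(im)
    W=pts(c,d)
    print(n,"campos",np.round(-c[1].T@c[2],3))
    for o in ["jar_orange","key","key_rest","gate","cam","guard","jar_blue","squeeze_bottle","brush_jar","lock_mouth","gate_hinge"]:
        for r in env.regions_of(n,o)[:1]:
            m=r["pixels"]&(d>0); P=W[m]
            if len(P): print(o,round(r["p"],2),np.round(np.array(r["bbox"])*[512,384,512,384]),m.sum(),np.round(np.median(P,0),3),np.round(np.percentile(P,2,0),3),np.round(np.percentile(P,98,0),3))
save("a",A[0]);save("b",A[1])
E
```

```text
{'time_s': np.float64(0.0), 'qpos': array([-1.263,  0.207,  1.543,  0.   ,  1.393, -0.151]), 'qvel': array([-0.   ,  0.001, -0.   , -0.001, -0.001,  0.001]), 'joint_torque': array([ 1.0000e-03, -3.7088e+01, -2.8142e+01,  7.0000e-02,  3.6000e-02,
       -0.0000e+00]), 'tcp_pos': array([ 0.254, -0.515,  0.204]), 'tool_rot': array([ 0.974,  0.227, -0.   , -0.001]), 'force': array([-1.067,  0.335,  0.329]), 'torque': array([ 0.037, -0.06 , -0.023]), 'gripper_force': np.float64(0.0), 'opening': np.float64(0.997)}
side campos [0.186 0.971 0.771]
jar_orange 0.78 [274. 196. 295. 228.] 476 [ 0.541 -0.038  0.06 ] [ 0.521 -0.076  0.012] [ 0.569 -0.028  0.088]
gate 0.92 [233. 177. 278. 233.] 1004 [ 0.616 -0.022  0.078] [ 0.581 -0.114  0.013] [0.648 0.077 0.117]
cam 0.74 [264. 178. 280. 211.] 140 [ 0.594 -0.094  0.112] [ 0.577 -0.116  0.026] [ 0.617 -0.081  0.118]
guard 0.86 [198. 166. 320. 259.] 6208 [ 0.626 -0.001  0.036] [ 0.459 -0.168  0.007] [0.776 0.104 0.138]
jar_blue 0.97 [317. 174. 332. 201.] 337 [ 0.47  -0.242  0.049] [ 0.449 -0.276  0.005] [ 0.495 -0.233  0.078]
brush_jar 0.92 [270. 12
[... 583 characters left out ...]
[0.472 0.267 0.023] [0.443 0.244 0.006] [0.504 0.312 0.03 ]
gate 0.72 [296. 179. 314. 196.] 149 [ 0.594 -0.108  0.114] [ 0.573 -0.128  0.012] [ 0.616 -0.086  0.12 ]
guard 0.81 [242. 129. 332. 236.] 5699 [ 0.612 -0.028  0.012] [ 0.454 -0.167  0.004] [0.764 0.1   0.138]
jar_blue 0.58 [344. 220. 359. 233.] 261 [ 0.469 -0.259  0.074] [ 0.445 -0.29   0.01 ] [ 0.496 -0.238  0.079]
squeeze_bottle 0.64 [180. 172. 200. 192.] 292 [0.606 0.288 0.127] [0.586 0.271 0.003] [0.631 0.314 0.19 ]
brush_jar 0.7 [343. 165. 377. 191.] 500 [ 0.621 -0.268  0.093] [ 0.59  -0.306  0.001] [ 0.654 -0.244  0.234]
gate_hinge 0.65 [255. 174. 312. 197.] 424 [ 0.609 -0.048  0.1  ] [ 0.575 -0.122  0.013] [0.635 0.069 0.119]
```

```bash
python3 - <<'E'
from h import *
b=np.load("top.npz"); a=np.load("side.npz")
save("top1",cv2.resize(b["im"][110:260,160:400],None,fx=3.3,fy=3.3,interpolation=3))
save("side1",cv2.resize(a["im"],(800,600),interpolation=3))
E
```

```text
(no output)
```

View pics/top1.png

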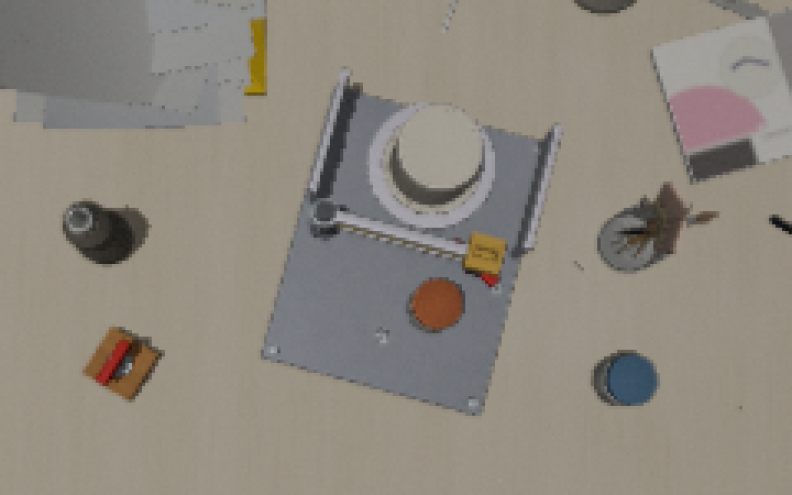

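View pics/side1.png

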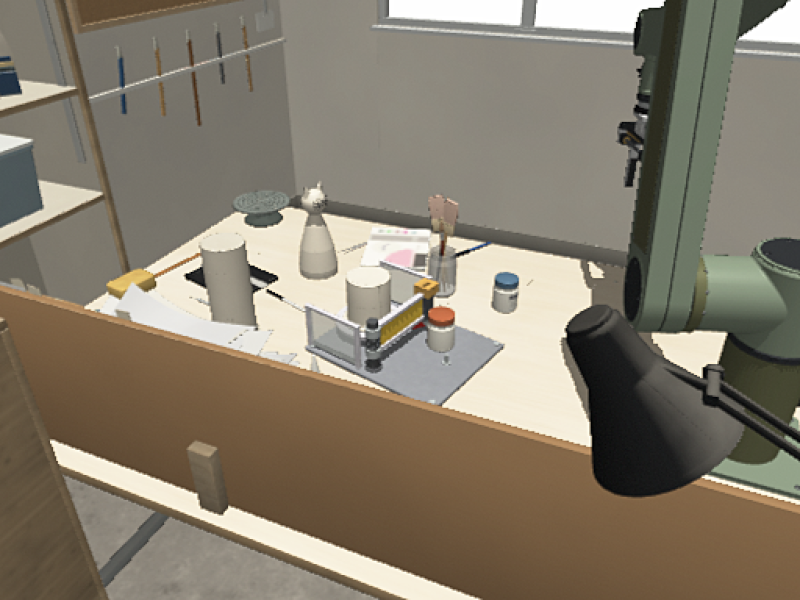

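```bash
cat >> h.py <<'E'
def down(yaw): # tool z down, tool x at world yaw (deg)
    c,s=np.cos(np.radians(yaw)),np.sin(np.radians(yaw))
    return Ro.from_matrix(np.array([[c,s,0],[s,-c,0],[0,0,-1]]))
def delta(p,yaw):
    s=env.state(); R=Ro.from_quat(s["tool_rot"]); x=R.as_matrix()[:,0]
    d=R.as_matrix().T@(np.array(p)-s["tcp_pos"]); r=(R.inv()*down(yaw)).as_rotvec()
    print("yaw now %.2f"%np.degrees(np.arctan2(x[1],x[0])),"shift/100mm",np.round(d/.1,3),"turn/pi",np.round(r/np.pi,4),
     "rows",np.round(np.linalg.norm(d)/.0417,1),np.round(np.degrees(np.linalg.norm(r))/7.16,1))
E
python3 - <<'E'
from h import *
c=cal("wrist"); s=env.state(); M=Ro.from_quat(s["tool_rot"]).as_matrix()
cam=-c[1].T@c[2]; print("cam in tool",np.round(M.T@(cam-s["tcp_pos"]),3),"axes\n",np.round(M.T@c[1].T,2),c[0][0,0])
delta([0.40,-0.09,0.35],0)
# board y from the top
b=np.load("top.npz");W=pts((b["K"],b["R"],b["t"]),b["d"]);m=(W[...,2]>.25)&(W[...,2]<.32)&(W[...,1]>.3);print(np.round(np.percentile(W[m],[1,50,99],axis=0),3) if m.any() else 0)
E
```

```text
cam in tool [ 0.084 -0.    -0.179] axes
 [[-0.   -0.96 -0.29]
 [ 1.   -0.    0.  ]
 [-0.   -0.29  0.96]] 344.4527226003194
yaw now 26.23 shift/100mm [ 3.19  -3.175 -1.446] turn/pi [-0.      0.      0.1457] rows 11.3 3.7
[[0.035 0.427 0.251]
 [0.963 0.499 0.292]
 [1.128 0.844 0.302]]
```

```bash
M="python3 -m inch"
for i in 1; do
python3 -m inch '[[0.87,-0.65,-0.5,0,0,0,0],[0.87,-0.65,-0.5,0,0,0,0],[0.87,-0.65,-0.5,0,0,0,0]]'
python3 -m inch '[[0.87,-0.65,-0.5,0,0,0,0],[0.87,-0.65,-0.5,0,0,0,0],[0.87,-0.65,-0.5,0,0,0,0]]'
python3 -m inch '[[0.87,-0.65,-0.46,0,0,0,0],[0.87,-0.65,-0.46,0,0,0,0],[0.87,-0.65,-0.46,0,0,0,0]]'
python3 -m inch '[[0.87,-0.65,0,0,0,0,0],[0.87,-0.65,0,0,0,0,0],[0.87,-0.65,0,0,0,0,0]]'
python3 -m inch '[[0.87,-0.65,0,0,0,0.146,0],[0.87,-0.65,0,0,0,0.146,0],[0.87,-0.65,0,0,0,0.146,0],[0.87,-0.65,0,0,0,0.146,0],[0.87,-0.65,0,0,0,0.146,0]]'
done
python3 - <<'E'
from h import *
c=cal("wrist"); im,d=env.camera("wrist"); np.savez("w1",im=im,d=d,K=c[0],R=c[1],t=c[2])
s=env.state();print(s["time_s"],s["tcp_pos"],s["tool_rot"])
W=pts(c,d)
for o in ["jar_orange","key","key_rest","cam","guard","jar_blue","lock_mouth"]:
    for r in env.regions_of("wrist",o)[:1]:
        m=r["pixels"]&(d>0); P=W[m]
        if len(P): print(o,round(r["p"],2),np.round(np.array(r["bbox"])*[512,384,512,384]),m.sum(),np.round(np.percentile(P,2,0),3),np.round(np.percentile(P,98,0),3))
save("w1",cv2.resize(im,(768,576),interpolation=3))
E
```

```text
time_s: 1.45
tcp_pos: [0.3038, -0.4176, 0.2558]
tool_rot: [0.974, 0.226, 0.0, -0.001]
force: [1.2, -0.6, 0.5]
opening: 0.997
gripper_force: 0.0
time_s: 1.7
tcp_pos: [0.3535, -0.3204, 0.3068]
tool_rot: [0.974, 0.227, 0.0, 0.0]
force: [0.5, 0.6, 1.0]
opening: 1.004
gripper_force: 0.0
time_s: 1.95
tcp_pos: [0.4029, -0.2234, 0.3531]
tool_rot: [0.974, 0.227, 0.001, 0.001]
force: [0.5, -0.0, -0.3]
opening: 0.998
gripper_force: 0.0
time_s: 2.2
tcp_pos: [0.4525, -0.1256, 0.3523]
tool_rot: [0.974, 0.228, 0.001, -0.0]
force: [0.3, -0.2, -0.1]
opening: 1.001
gripper_force: 0.0
time_s: 2.62
tcp_pos: [0.5011, -0.0301, 0.3513]
tool_rot: [1.0, 0.0, -0.0, -0.0]
force: [-0.1, -0.1, 0.1]
opening: 1.0
gripper_force: 0.0
2.6667 [ 0.50075596 -0.03123081  0.35131679] [ 9.99998567e-01  1.67173504e-03 -2.28396886e-04  1.41886442e-04]
jar_orange 0.62 [257.  96. 307. 140.] 1434 [ 0.522 -0.083  0.057] [ 0.57  -0.035  0.087]
key 0.9 [ 18. 149.  59. 188.] 749 [0.455 0.261 0.026] [0.499 0.289 0.075]
key_rest 0.63 [ 36. 129.  82. 184.] 1466 [ 0.439  0.239 -0.   ] [0.515 0.296 0.025]
cam 0.77 [291.  56. 343.  99.] 1159 [ 0.576 -0.124  0.028] [ 0.615 -0.085  0.117]
guard 0.79 [152.   0. 383. 189.] 30179 [ 0.454 -0.163  0.008] [0.687 0.101 0.135]
jar_blue 0.76 [391. 147. 447. 191.] 1953 [ 0.447 -0.287  0.007] [ 0.497 -0.238  0.077]
lock_mouth 0.75 [294.  58. 339.  95.] 1197 [ 0.574 -0.124  0.026] [ 0.615 -0.085  0.117]
```

View pics/w1.png

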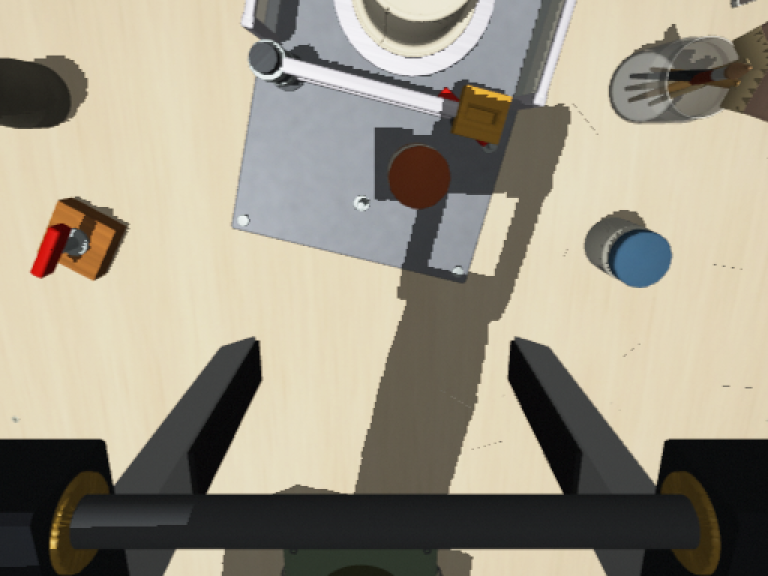

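```bash
cat > fit.py <<'E'
from h import *
def rect(P,z0,z1,c,r):
    m=(P[...,2]>z0)&(P[...,2]<z1)&(np.hypot(P[...,0]-c[0],P[...,1]-c[1])<r); Q=P[m]
    (cx,cy),(w,h),a=cv2.minAreaRect((Q[:,:2]*1000).astype(np.float32))
    return "c",np.round([cx,cy],1),"wh",round(w,1),round(h,1),"ang",round(a,1),"z",np.round(np.percentile(Q[:,2],[10,50,90]),4),len(Q),"mean",np.round(Q.mean(0),4)
def circ(P,z0,z1,c,r):
    m=(P[...,2]>z0)&(P[...,2]<z1)&(np.hypot(P[...,0]-c[0],P[...,1]-c[1])<r);Q=P[m]
    (x,y),rr=cv2.minEnclosingCircle((Q[:,:2]*1000).astype(np.float32)); return np.round([x,y,rr],1),np.round(np.median(Q[:,2]),4),"mean",np.round(Q.mean(0),4)
def load(n): b=np.load(n+".npz"); return pts((b["K"],b["R"],b["t"]),b["d"])
E
python3 - <<'E'
from fit import *
for n in("w1","top"):
    W=load(n)
    print(n,"jar",*circ(W,.08,.092,(.546,-.059),.04))
    print("core",*rect(W,.11,.122,(.595,-.105),.035))
    print("Tbar",*rect(W,.066,.09,(.477,.275),.05))
    print("rest",*rect(W,.018,.03,(.475,.273),.06))
    m=(W[...,2]>.11)&(W[...,2]<.125)&(W[...,1]>.04)&(W[...,1]<.1)&(W[...,0]<.66);Q=W[m];print("hinge",Q.mean(0),np.percentile(Q,[2,98],axis=0) if len(Q) else 0)
    print("blue",*circ(W,.07,.082,(.471,-.262),.04))
    print("plate",*rect(W,.007,.0135,(.6,-.03),.3))
E
```

```text
w1 jar [544.  -60.2  26.6] 0.0849 mean [ 0.5447 -0.06    0.0848]
core c [ 594.3 -105.2] wh 36.6 36.0 ang 76.3 z [0.1141 0.1155 0.1166] 905 mean [ 0.5946 -0.1049  0.1154]
Tbar c [476.2 276.9] wh 12.4 52.0 ang 59.0 z [0.0695 0.0737 0.075 ] 391 mean [0.4772 0.2752 0.073 ]
rest c [475.9 277.3] wh 61.2 61.5 ang 59.4 z [0.0218 0.0235 0.0271] 1258 mean [0.4778 0.2696 0.0237]
hinge [0.63468441 0.05933517 0.11541447] [[0.62468177 0.04967191 0.11228298]
 [0.64407848 0.06933029 0.11726144]]
blue [ 470.2 -265.4   26.8] 0.0749 mean [ 0.4711 -0.2643  0.0748]
plate c [562.2 -18.9] wh 266.6 576.1 ang 0.0 z [0.0084 0.0096 0.0108] 20562 mean [ 0.5633 -0.0205  0.0096]
top jar [544.7 -60.2  26.6] 0.085 mean [ 0.5447 -0.0598  0.0851]
core c [ 595.  -104.9] wh 35.4 36.0 ang 76.4 z [0.1127 0.1153 0.1189] 99 mean [ 0.595  -0.1048  0.1155]
Tbar c [476.3 277.8] wh 12.0 51.5 ang 58.3 z [0.0696 0.0726 0.077 ] 56 mean [0.4757 0.2778 0.073 ]
rest c [476.5 277.7] wh 60.5 60.0 ang 59.7 z [0.0203 0.0236 0.0273] 211 mean [0.4761 0.2753 0.0238]
hinge [0.63493579 0.0600065  0.11552967] [[0.62565074 0.04994851 0.11072907]
 [0.64328696 0.07019814 0.12052364]]
blue [ 470.2 -264.9   26.8] 0.0747 mean [ 0.4703 -0.2644  0.0749]
plate c [606.8 -28.7] wh 556.7 556.2 ang 6.6 z [0.0076 0.0099 0.0125] 3001 mean [ 0.5823 -0.0201  0.01  ]
```

```bash
python3 -m inch '[[0.44,0.29,1,0,0,0.076,0],[0.44,0.29,1,0,0,0.076,0],[0.44,0.29,1,0,0,0.076,0],[0.44,0.29,1,0,0,0.076,0]]' | head -2
python3 -m inch '[[0,0,1,0,0,0,0],[0,0,1,0,0,0,0],[0,0,1,0,0,0,0],[0,0,1,0,0,0,0]]' | head -2
python3 - <<'E'
from h import *
delta([.5447,-.06,.038],-13.74)
E
```

```text
time_s: 3.35
tcp_pos: [0.5417, -0.0619, 0.2442]
time_s: 3.68
tcp_pos: [0.5409, -0.0602, 0.1476]
yaw now -13.73 shift/100mm [ 0.047 -0.011  1.095] turn/pi [-0.0001  0.003   0.0001] rows 2.6 0.1
```

```bash
python3 -m inch '[[0.04,0,0.4,0,0,0,0],[0.04,0,0.8,0,0,0,0],[0.04,0,1,0,0,0,0],[0.04,0,1,0,0,0,0]]' | head -2
python3 -m inch '[[0,0,0.09,0,0,0,0.3],[0,0,0.09,0,0,0,0.6],[0,0,0.09,0,0,0,1],[0,0,0.09,0,0,0,1],[0,0,0.09,0,0,0,1],[0,0,0.09,0,0,0,1],[0,0,0.09,0,0,0,1],[0,0,0.09,0,0,0,1]]' 15
python3 - <<'E'
from h import *
delta([.36,-.17,.12],-13.74)
E
```

```text
time_s: 4.02
tcp_pos: [0.546, -0.0614, 0.0492]
time_s: 4.68
tcp_pos: [0.5494, -0.0619, 0.0435]
tool_rot: [0.993, -0.12, 0.001, -0.0]
force: [-0.6, 1.0, 5.5]
opening: 0.57
gripper_force: 15.0
yaw now -13.73 shift/100mm [-1.582  1.499 -0.768] turn/pi [-0.0001 -0.0006  0.    ] rows 5.5 0.0
```

```bash
python3 -m inch '[[0,0,-0.3,0,0,0,1],[0,0,-0.6,0,0,0,1],[0,0,-0.8,0,0,0,1]]' | head -2
python3 -m inch '[[-0.4,0.4,0,0,0,0,1],[-0.8,0.75,0,0,0,0,1],[-0.8,0.75,0,0,0,0,1]]' | head -2
python3 -m inch '[[-0.4,0.4,0,0,0,0,1],[-0.78,0.75,0,0,0,0,1],[-0.78,0.75,0,0,0,0,1],[-0.78,0.75,0,0,0,0,1]]'
python3 - <<'E'
from h import *
delta([.36,-.17,.0345],-13.74)
im,d=env.camera("side"); save("s2",cv2.resize(im[100:300,150:420],None,fx=2.5,fy=2.5))
E
```

```text
time_s: 4.93
tcp_pos: [0.5488, -0.0622, 0.124]
time_s: 5.18
tcp_pos: [0.45, -0.1164, 0.1219]
time_s: 5.52
tcp_pos: [0.3551, -0.1709, 0.1213]
tool_rot: [0.993, -0.122, -0.002, -0.0]
force: [0.1, 0.7, -1.6]
opening: 0.566
gripper_force: 15.0
yaw now -13.97 shift/100mm [ 0.049 -0.021  0.868] turn/pi [ 0.0001  0.0013 -0.0013] rows 2.1 0.0
```

View pics/s2.png

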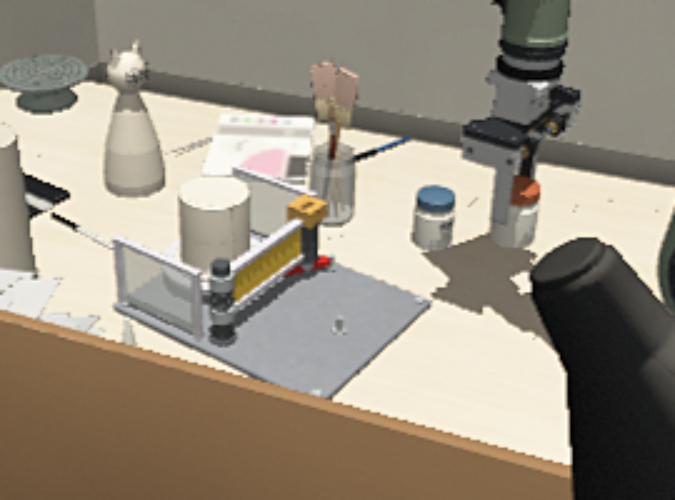

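The jar with its orange lid (525,210 in the crop) hangs upright in the gripper, clear of the plate and the blue jar. Lowering it.

```bash
python3 -m inch '[[0,0,0.3,0,0,0,1],[0,0,0.6,0,0,0,1],[0,0,0.75,0,0,0,1],[0,0,0.8,0,0,0,1],[0,0,0.84,0,0,0,1],[0,0,0.86,0,0,0,1],[0,0,0.87,0,0,0,1],[0,0,0.87,0,0,0,1],[0,0,0.87,0,0,0,1]]'
```

```text
time_s: 6.32
tcp_pos: [0.3604, -0.1708, 0.0363]
tool_rot: [0.993, -0.119, 0.001, 0.001]
force: [0.5, -0.4, -1.5]
opening: 0.568
gripper_force: 15.0
```

```bash
python3 -m inch '[[0,0,0.01,0,0,0,1],[0,0,0.02,0,0,0,1],[0,0,0.025,0,0,0,1],[0,0,0.03,0,0,0,1],[0,0,0.03,0,0,0,1]]'
python3 -m inch '[[0,0,0,0,0,0,0.6],[0,0,0,0,0,0,0.3],[0,0,0,0,0,0,0],[0,0,0,0,0,0,0],[0,0,0,0,0,0,0],[0,0,-0.3,0,0,0,0],[0,0,-0.6,0,0,0,0],[0,0,-1,0,0,0,0],[0,0,-1,0,0,0,0]]'
python3 - <<'E'
from fit import *
c=cal("wrist"); im,d=env.camera("wrist"); W=pts(c,d)
print(circ(W,.068,.085,(.36,-.17),.04))
m=np.hypot(W[...,0]-.36,W[...,1]+.17)<.045;print(np.percentile(W[m][:,2],98))
delta([.476,.2775,.20],149)
E
```

```text
time_s: 6.73
tcp_pos: [0.3598, -0.1705, 0.0334]
tool_rot: [0.993, -0.12, 0.0, 0.0]
force: [-1.9, 2.1, 7.4]
opening: 0.567
gripper_force: 15.0
time_s: 7.48
tcp_pos: [0.3642, -0.1737, 0.1394]
tool_rot: [0.993, -0.119, 0.006, 0.004]
force: [1.4, -1.8, 0.7]
opening: 0.997
gripper_force: 0.0
(array([ 354.4, -169.3,   26.6]), np.float64(0.0748), 'mean', array([ 0.3557, -0.1699,  0.0747]))
0.25500566981201217
yaw now -13.73 shift/100mm [ 0.038 -4.639 -0.653] turn/pi [ 0.0045  0.0012 -0.904 ] rows 11.2 22.7
```

```bash
python3 -m inch '[[0,-0.4,-0.3,0,0,0,0],[0,-0.8,-0.6,0,0,0,0],[0,-1,-0.6,0,0,0,0],[0,-1,-0.6,0,0,0,0]]' | head -2
python3 -m inch '[[0,-0.4,0,0,0,0,0],[0,-0.8,0,0,0,0,0],[0,-1,0,0,0,0,0],[0,-1,0,0,0,0,0]]' | head -2
python3 -m inch '[[0,0,0,0,0,-0.45,0],[0,0,0,0,0,-0.45,0],[0,0,0,0,0,-0.45,0],[0,0,0,0,0,-0.45,0],[0,0,0,0,0,-0.45,0],[0,0,0,0,0,-0.45,0],[0,0,0,0,0,-0.45,0],[0,0,0,0,0,-0.45,0],[0,0,0,0,0,-0.45,0],[0,0,0,0,0,-0.45,0]]' | head -2
python3 -m inch '[[0,0,0,0,0,-0.454,0],[0,0,0,0,0,-0.454,0],[0,0,0,0,0,-0.454,0],[0,0,0,0,0,-0.454,0],[0,0,0,0,0,-0.454,0],[0,0,0,0,0,-0.454,0],[0,0,0,0,0,-0.454,0],[0,0,0,0,0,-0.454,0],[0,0,0,0,0,-0.454,0],[0,0,0,0,0,-0.454,0]]' | head -2
python3 - <<'E'
from h import *
delta([.476,.2775,.20],149)
E
```

```text
time_s: 7.87
tcp_pos: [0.385, -0.0692, 0.194]
time_s: 8.2
tcp_pos: [0.4061, 0.0265, 0.1906]
time_s: 9.03
tcp_pos: [0.4058, 0.0226, 0.1908]
time_s: 9.87
tcp_pos: [0.4058, 0.0226, 0.1908]
yaw now 129.80 shift/100mm [ 1.51   2.17  -0.096] turn/pi [-0.0008 -0.0006 -0.1067] rows 6.3 2.7
```

```bash
python3 -m inch '[[0,0,0,0,0,-0.107,0],[0,0,0,0,0,-0.107,0],[0,0,0,0,0,-0.107,0],[0,0,0,0,0,-0.107,0]]' | head -2
python3 -m inch '[[0.12,0.4,0,0,0,0,0],[0.24,0.8,0,0,0,0,0],[0.24,0.85,0,0,0,0,0]]' | head -2
python3 -m inch '[[0.12,0.4,0,0,0,0,0],[0.24,0.8,0,0,0,0,0],[0.24,0.85,0,0,0,0,0]]' | head -2
python3 -m inch '[[0.12,0.4,0,0,0,0,0],[0.24,0.8,0,0,0,0,0],[0.24,0.85,0,0,0,0,0],[0.24,0.85,0,0,0,0,0],[0.24,0.85,0,0,0,0,0]]' | head -2
python3 - <<'E'
from fit import *
delta([.4765,.2775,.045],149)
c=cal("wrist"); im,d=env.camera("wrist"); W=pts(c,d); save("w3",im)
print("Tbar",*rect(W,.066,.09,(.477,.275),.05))
print("rest",*rect(W,.018,.03,(.475,.273),.06))
E
```

```text
time_s: 10.2
tcp_pos: [0.4059, 0.0227, 0.1909]
time_s: 10.45
tcp_pos: [0.4308, 0.1124, 0.1917]
time_s: 10.7
tcp_pos: [0.4546, 0.1978, 0.1916]
time_s: 11.12
tcp_pos: [0.4772, 0.2778, 0.1914]
yaw now 148.73 shift/100mm [ 0.003 -0.002  1.464] turn/pi [-0.0009 -0.0002 -0.0015] rows 3.5 0.0
Tbar c [475.5 279. ] wh 11.0 50.9 ang 58.5 z [0.0728 0.0743 0.0754] 722 mean [0.4745 0.2796 0.0741]
rest c [476.3 278.6] wh 60.0 60.7 ang 59.8 z [0.0227 0.0237 0.0252] 2729 mean [0.4742 0.2803 0.024 ]
```

View pics/w3.png

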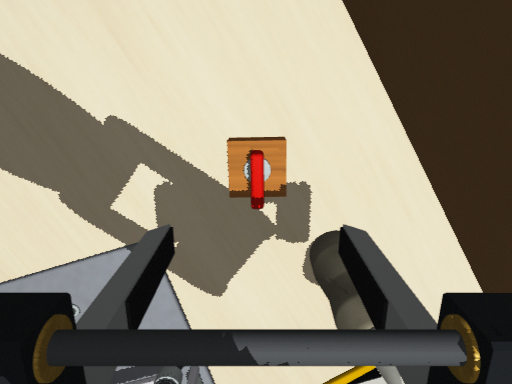

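The red T-bar (257,180) is centred between the fingers and aligned with them. The bottle (335,260) stays to the right, clear of the descent.

```bash
python3 -m inch '[[0,0,0.4,0,0,-0.003,0],[0,0,0.8,0,0,-0.003,0],[0,0,1,0,0,-0.003,0.3]]' | head -2
python3 -m inch '[[0,0,0.3,0,0,0,0.4],[0,0,0.46,0,0,0,0.4],[0,0,0.46,0,0,0,0.5],[0,0,0.46,0,0,0,0.5]]' | head -4
python3 -m inch '[[0,0,0,0,0,0,1],[0,0,0,0,0,0,1],[0,0,0,0,0,0,1],[0,0,0,0,0,0,1],[0,0,0,0,0,0,1],[0,0,0,0,0,0,1]]' 40
python3 - <<'E'
from h import *
delta([.5945,-.105,.21],76.26)
E
```

```text
time_s: 11.42
tcp_pos: [0.4748, 0.2761, 0.0886]
time_s: 11.75
tcp_pos: [0.4768, 0.2775, 0.0459]
tool_rot: [0.266, 0.964, -0.001, -0.001]
force: [0.1, -0.4, 0.6]
time_s: 12.25
tcp_pos: [0.4779, 0.2797, 0.047]
tool_rot: [0.265, 0.964, 0.0, 0.0]
force: [-1.0, -0.2, 0.6]
opening: 0.26
gripper_force: 0.0
yaw now 149.32 shift/100mm [-2.967 -2.712 -1.631] turn/pi [3.000e-04 0.000e+00 4.059e-01] rows 10.4 10.2
```

```bash
python3 -m inch '[[0,0,0,0,0,0,1],[0,0,0,0,0,0,1],[0,0,0,0,0,0,1],[0,0,0,0,0,0,1]]' 40
python3 -m inch '[[0,0,-0.1,0,0,0,1],[0,0,-0.3,0,0,0,1],[0,0,-0.6,0,0,0,1],[0,0,-0.9,0,0,0,1],[0,0,-0.9,0,0,0,1]]'
python3 -m inch '[[0,0,-0.4,0,0,0,1],[0,0,-0.7,0,0,0,1],[0,0,-0.7,0,0,0,1]]'
python3 - <<'E'
from h import *
delta([.5945,-.105,.21],76.26)
E
```

```text
time_s: 12.58
tcp_pos: [0.4774, 0.2794, 0.0463]
tool_rot: [0.265, 0.964, -0.0, -0.0]
force: [-0.9, -1.0, -0.9]
opening: 0.126
gripper_force: 40.0
time_s: 13.0
tcp_pos: [0.4823, 0.2815, 0.144]
tool_rot: [0.265, 0.964, 0.004, 0.005]
force: [1.5, 0.9, 0.2]
opening: 0.127
gripper_force: 40.0
time_s: 13.25
tcp_pos: [0.4816, 0.2812, 0.2139]
tool_rot: [0.265, 0.964, 0.004, 0.005]
force: [0.5, 0.4, 0.4]
opening: 0.124
gripper_force: 40.0
yaw now 149.31 shift/100mm [-2.941 -2.745  0.034] turn/pi [4.500e-03 1.000e-04 4.059e-01] rows 9.6 10.2
```

```bash
python3 -m inch '[[-0.3,-0.3,0,0,0,0,1],[-0.6,-0.56,0,0,0,0,1],[-0.98,-0.91,0,0,0,0,1],[-0.98,-0.91,0,0,0,0,1]]' | head -2
python3 -m inch '[[-0.3,-0.3,0,0,0,0,1],[-0.6,-0.56,0,0,0,0,1],[-0.9,-0.81,0,0,0,0,1],[-0.9,-0.81,0,0,0,0,1]]' | head -2
python3 -m inch '[[0,0,0,0,0,0.406,1],[0,0,0,0,0,0.406,1],[0,0,0,0,0,0.406,1],[0,0,0,0,0,0.406,1],[0,0,0,0,0,0.406,1],[0,0,0,0,0,0.406,1],[0,0,0,0,0,0.406,1],[0,0,0,0,0,0.406,1],[0,0,0,0,0,0.406,1],[0,0,0,0,0,0.406,1]]' 
python3 - <<'E'
from fit import *
delta([.5945,-.105,.21],76.26)
c=cal("wrist"); im,d=env.camera("wrist"); W=pts(c,d); np.savez("w4",im=im,d=d,K=c[0],R=c[1],t=c[2])
print("core",*rect(W,.11,.122,(.595,-.105),.035))
m=(np.abs(W[...,0]-.595)<.012)&(np.abs(W[...,1]+.105)<.012)&(W[...,2]<.108)&(W[...,2]>.08);print(m.sum(),W[m].mean(0) if m.any() else 0)
uv=c[0]@(c[1]@np.array([.595,-.105,.116])+c[2]);u,v=(uv[:2]/uv[2]).astype(int);print(u,v)
x0,y0=max(u-60,0),max(v-60,0)
A=cv2.resize(im,(512,384));B=cv2.resize(im[y0:y0+120,x0:x0+120],(384,384),interpolation=3) 
save("w4",np.hstack([A[:, :400],B]))
E
```

```text
time_s: 13.58
tcp_pos: [0.5163, 0.1463, 0.2057]
time_s: 13.92
tcp_pos: [0.553, 0.0295, 0.2058]
time_s: 14.75
tcp_pos: [0.5507, 0.0365, 0.2055]
tool_rot: [0.781, 0.625, -0.0, -0.001]
force: [0.8, -0.4, -0.6]
opening: 0.122
gripper_force: 40.0
yaw now 77.35 shift/100mm [-1.285  0.737 -0.047] turn/pi [-0.0006 -0.0001  0.0061] rows 3.6 0.2Traceback (most recent call last):
  File "<stdin>", line 4, in <module>
  File "fit.py", line 5, in rect
    return "c",np.round([cx,cy],1),"wh",round(w,1),round(h,1),"ang",round(a,1),"z",np.round(np.percentile(Q[:,2],[10,50,90]),4),len(Q),"mean",np.round(Q.mean(0),4)
                                                                                            ~~~~~~~~~~~~~^^^^^^^^^^^^^^^^^^^
    return _quantile_unchecked(
        a, q, axis, out, overwrite_input, method, keepdims, weights)
    return _ureduce(a,
                    func=_quantile_ureduce_func,
    ...<5 lines>...
                    overwrite_input=overwrite_input,
                    method=method)
    r = func(a, **kwargs)
    result = _quantile(arr,
                       quantiles=q,
    ...<2 lines>...
                       out=out,
                       weights=wgt)
    slices_having_nans = np.isnan(arr[-1, ...])
                                  ~~~^^^^^^^^^
IndexError: index -1 is out of bounds for axis 0 with size 0
```

```bash
python3 - <<'E'
from fit import *
b=np.load("w1.npz");W=load("w1")
m=(np.hypot(W[...,0]-.5945,W[...,1]+.105)<.016)&(W[...,2]<.110)&(W[...,2]>.08)
Q=W[m];print(len(Q),Q.mean(0) if len(Q) else 0, cv2.minAreaRect((Q[:,:2]*1000).astype(np.float32)) if len(Q)>3 else 0)
A=cv2.resize(b["im"][50:106,275:365],(720,448),interpolation=cv2.INTER_NEAREST); save("crop",A)
E
```

```text
154 [ 0.59464245 -0.10747677  0.0989691 ] ((594.5243530273438, -106.599365234375), (21.022253036499023, 8.252790451049805), 76.34058380126953)
```

View pics/crop.png

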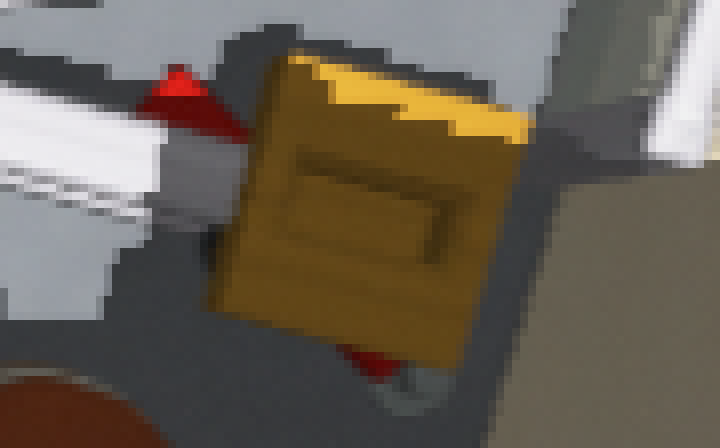

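```bash
python3 -m inch '[[-0.3,0.2,0,0,0,0.006,1],[-0.6,0.4,0,0,0,0.006,1],[-0.9,0.7,0,0,0,0.006,1],[-0.9,0.7,0,0,0,0.006,1]]' | head -2
python3 -m inch '[[-0.2,0,0,0,0,0,1],[-0.38,0.03,0,0,0,0,1],[-0.38,0.03,0,0,0,0,1],[-0.38,0.03,0,0,0,0,1],[-0.38,0.03,0,0,0,0,1]]' | head -2
python3 - <<'E'
from fit import *
delta([.595,-.1045,.16],76.26)
s=env.state();print(s["tcp_pos"],s["force"])
c=cal("side"); im,d=env.camera("side"); W=pts(c,d)
m=(np.hypot(W[...,0]-.595,W[...,1]+.105)<.035)&(W[...,2]>.13)&(im[...,0]>120)&(im[...,1]<60);Q=W[m];print(len(Q),Q.mean(0) if len(Q) else "")
save("s5",cv2.resize(im[90:290,200:400],(600,600),interpolation=3))
E
```

```text
time_s: 15.13
tcp_pos: [0.6031, -0.0727, 0.2055]
time_s: 15.55
tcp_pos: [0.5945, -0.1037, 0.206]
yaw now 76.68 shift/100mm [-0.007  0.007  0.46 ] turn/pi [-0.0003 -0.0003  0.0024] rows 1.1 0.1
[ 0.59453213 -0.10371462  0.20602775] [-0.48203265  0.72932953 -1.3905449 ]
13 [ 0.59963859 -0.07812941  0.22971792]
```

View pics/s5.png

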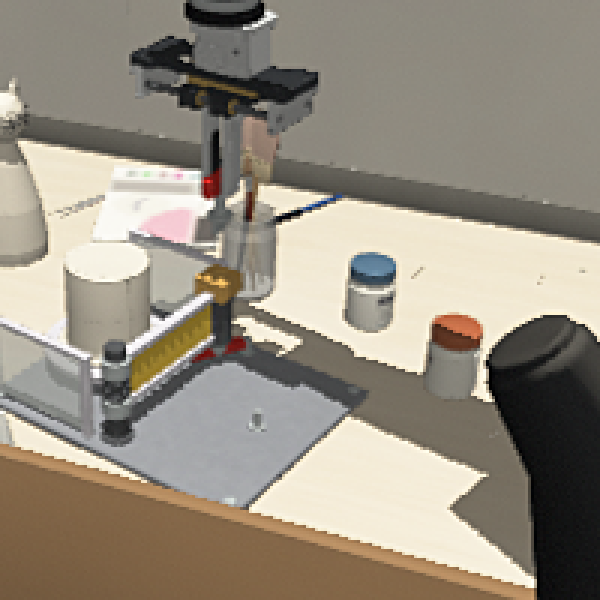

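The key hangs upright with its shank (218,215) above the brass core (218,283). Lowering it into the slot.

```bash
python3 -m inch '[[-0.01,0.01,0.3,0,0,0.002,1],[-0.01,0.01,0.45,0,0,0.002,1],[-0.01,0.01,0.45,0,0,0.002,1],[-0.01,0.01,0.45,0,0,0.002,1]]' | head -4
python3 -m inch '[[0,0,0.04,0,0,0,1],[0,0,0.07,0,0,0,1],[0,0,0.1,0,0,0,1],[0,0,0.12,0,0,0,1],[0,0,0.12,0,0,0,1]]' | head -4
python3 - <<'E'
from h import *
delta([.595,-.1045,.138],76.26)
E
```

```text
time_s: 15.93
tcp_pos: [0.5947, -0.1047, 0.1605]
tool_rot: [0.786, 0.618, -0.001, -0.001]
force: [0.6, -0.2, -1.3]
time_s: 16.35
tcp_pos: [0.5974, -0.1064, 0.1537]
tool_rot: [0.787, 0.617, 0.002, 0.002]
force: [-2.8, 1.4, 11.0]
yaw now 76.26 shift/100mm [ 0.013 -0.028  0.156] turn/pi [ 0.0016 -0.      0.    ] rows 0.4 0.0
```

```bash
python3 -m inch '[[0,-0.01,0,0,0,0,1],[0,-0.02,0,0,0,0,1],[0,-0.03,0,0,0,0,1],[0,-0.03,0,0,0,0,1]]' | head -4
python3 -m inch '[[0,-0.005,0.02,0,0,0,1],[0,-0.01,0.03,0,0,0,1],[0,-0.01,0.03,0,0,0,1]]' | head -4
python3 - <<'E'
from h import *
delta([.595,-.1045,.138],76.26)
E
```

```text
time_s: 16.68
tcp_pos: [0.5961, -0.1061, 0.1538]
tool_rot: [0.787, 0.617, 0.003, 0.004]
force: [1.1, 1.2, 6.8]
time_s: 16.93
tcp_pos: [0.5965, -0.1063, 0.1534]
tool_rot: [0.787, 0.617, 0.004, 0.005]
force: [-0.2, 0.9, 16.0]
yaw now 76.25 shift/100mm [ 0.014 -0.02   0.153] turn/pi [ 0.0041  0.     -0.0001] rows 0.4 0.1
```

```bash
python3 -m inch '[[0,0.02,-0.1,0,0,0,1],[0,0.02,-0.22,0,0,0,1],[0,0.02,-0.22,0,0,0,1],[0,0.02,-0.22,0,0,0,1]]' | head -4
python3 - <<'E'
from fit import *
delta([.595,-.1045,.138],76.26)
s=env.state();tp=s["tcp_pos"];M=Ro.from_quat(s["tool_rot"]).as_matrix();print(tp)
c=cal("wrist"); im,d=env.camera("wrist"); W=pts(c,d); np.savez("w6",im=im,d=d,K=c[0],R=c[1],t=c[2])
T=(W-tp)@M   # in tool coords
near=(np.abs(T[...,0])<.04)&(np.abs(T[...,1])<.04)&(d>0)
for z0,z1 in((-.03,-.02),(-.015,0),(.0,.015),(.016,.022),(.024,.036)):
    m=near&(T[...,2]>z0)&(T[...,2]<z1);Q=T[m]
    if len(Q):print(z0,z1,len(Q),"x",np.round(np.percentile(Q[:,0],[2,50,98])*1e3,1),"y",np.round(np.percentile(Q[:,1],[2,50,98])*1e3,1))
print("core",*rect(W,.112,.121,(.595,-.105),.035))
uv=c[0]@(c[1]@(tp-[0,0,.03])+c[2]);u,v=(uv[:2]/uv[2]).astype(int);print(u,v)
y0=min(v-50,384-100);x0=u-65
save("w6",cv2.resize(im[y0:y0+100,x0:x0+130],(780,600),interpolation=3))
E
```

```text
time_s: 17.27
tcp_pos: [0.5941, -0.1059, 0.1694]
tool_rot: [0.787, 0.617, 0.0, 0.001]
force: [-0.5, -0.1, -1.4]
yaw now 76.25 shift/100mm [0.015 0.005 0.314] turn/pi [ 0.0006  0.0001 -0.0001] rows 0.8 0.0
[ 0.59412436 -0.10587044  0.169396  ]
-0.03 -0.02 2772 x [-22.4   7.8  26.1] y [-15.1  -0.6  14.5]
-0.015 0 450 x [ 7.5  9.2 26.4] y [-17.2   0.4  16.5]
0.0 0.015 1 x [8.8 8.8 8.8] y [-7.9 -7.9 -7.9]
0.016 0.022 254 x [ 1.2  5.8 11.5] y [-13.5   7.3  12.5]
core c [ 594.7 -103.8] wh 34.9 36.0 ang 76.1 z [0.1145 0.1155 0.1164] 1316 mean [ 0.5964 -0.0976  0.1155]
256 219
```

View pics/w6.png

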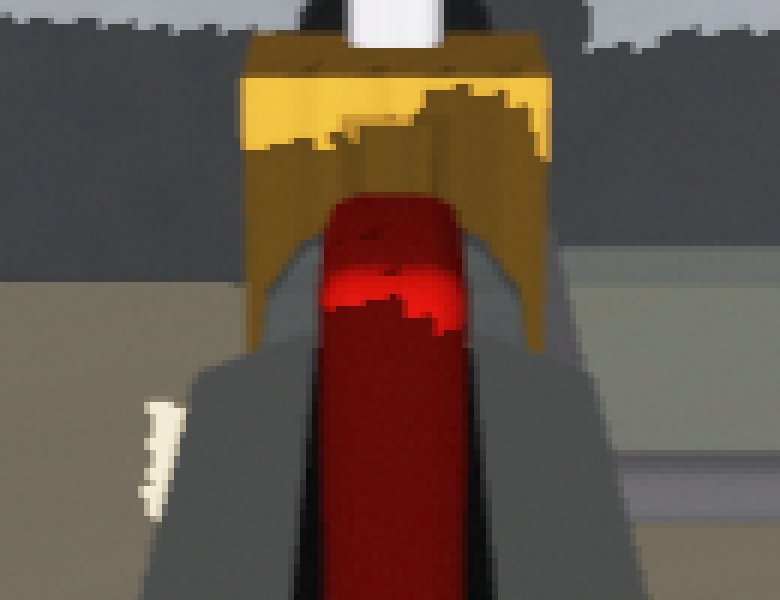

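```bash
python3 -m inch '[[0.013,0.004,0.1,0,0,0,1],[0.013,0.004,0.13,0,0,0,1],[0.013,0,0.16,0,0,0,1],[0.013,-0.005,0.19,0,0,0,1],[0.013,-0.01,0.22,0,0,0,1],[0.013,-0.01,0.22,0,0,0,1]]' | head -4
python3 - <<'E'
from h import *
delta([.5947,-.1047,.138],76.26)
E
```

```text
time_s: 17.82
tcp_pos: [0.5925, -0.1041, 0.1455]
tool_rot: [0.787, 0.617, -0.0, -0.0]
force: [1.0, 0.2, -1.4]
yaw now 76.24 shift/100mm [-0.001  0.023  0.075] turn/pi [-0.0004 -0.     -0.0001] rows 0.2 0.0
```

```bash
python3 -m inch '[[0,0.01,0.03,0,0,0,1],[0,0.01,0.06,0,0,0,1],[0,0.01,0.08,0,0,0,1],[0,0.01,0.09,0,0,0,1],[0,0.01,0.09,0,0,0,1]]'
python3 - <<'E'
from h import *
delta([.5947,-.1047,.138],76.26)
E
```

```text
time_s: 18.23
tcp_pos: [0.5938, -0.1044, 0.1383]
tool_rot: [0.787, 0.617, -0.0, -0.0]
force: [-1.0, 0.6, 3.6]
opening: 0.125
gripper_force: 40.0
yaw now 76.26 shift/100mm [-0.001  0.01   0.003] turn/pi [-0.0001  0.     -0.    ] rows 0.0 0.0
```

```bash
python3 -m inch '[[0,0,0,0,0,-0.4,1],[0,0,0,0,0,-0.4,1],[0,0,0,0,0,-0.4,1],[0,0,0,0,0,-0.4,1],[0,0,0,0,0,-0.4,1],[0,0,0,0,0,-0.4,1],[0,0,0,0,0,-0.4,1],[0,0,0,0,0,-0.4,1],[0,0,0,0,0,-0.4,1],[0,0,0,0,0,-0.4,1]]' 
python3 - <<'E'
from h import *
delta([.5945,-.105,.138],166.26);print(env.state()["torque"])
E
```

```text
time_s: 19.07
tcp_pos: [0.5946, -0.1044, 0.1383]
tool_rot: [0.274, 0.962, 0.0, 0.001]
force: [0.7, 1.5, 2.0]
opening: 0.122
gripper_force: 40.0
yaw now 148.21 shift/100mm [-0.002 -0.006  0.003] turn/pi [ 0.0002  0.0006 -0.1003] rows 0.0 2.5
[ 0.15361193 -0.10896869 -0.00199983]
```

```bash
python3 -m inch '[[0,0,0,0,0,-0.04,1],[0,0,0,0,0,-0.08,1],[0,0,0,0,0,-0.1,1],[0,0,0,0,0,-0.12,1],[0,0,0,0,0,-0.13,1],[0,0,0,0,0,-0.13,1]]' 
python3 - <<'E'
from h import *
delta([.5945,-.105,.138],166.26);print(env.state()["torque"])
E
```

```text
time_s: 19.57
tcp_pos: [0.5946, -0.1044, 0.1383]
tool_rot: [0.076, 0.997, 0.0, 0.001]
force: [0.1, 0.2, 2.7]
opening: 0.126
gripper_force: 40.0
yaw now 171.29 shift/100mm [-0.    -0.006  0.003] turn/pi [0.0001 0.0006 0.028 ] rows 0.0 0.7
[ 0.1885826  -0.15473726 -0.03075843]
```

```bash
python3 -m inch '[[0,0,0,0,0,-0.01,1],[0,0,0,0,0,-0.02,1],[0,0,0,0,0,-0.025,1],[0,0,0,0,0,-0.025,1]]' 
python3 - <<'E'
from h import *
delta([.5945,-.105,.138],175);print(env.state()["torque"],env.state()["qpos"])
for c in("side","wrist"): env.camera(c); print([(round(r["p"],2),np.round(r["bbox"],3)) for r in env.boxes_of(c,"cam")[:2]])
E
```

```text
time_s: 19.9
tcp_pos: [0.5946, -0.1044, 0.1382]
tool_rot: [0.037, 0.999, -0.0, 0.001]
force: [-0.2, 0.4, 4.6]
opening: 0.125
gripper_force: 40.0
yaw now 175.74 shift/100mm [ 0.    -0.006  0.002] turn/pi [0.     0.0005 0.0041] rows 0.0 0.1
[ 0.23258959 -0.19928077 -0.00838579] [-3.17327310e-01  3.25349610e-01  1.53704192e+00  4.17415866e-04
  1.27755619e+00 -1.81386777e+00]
[(0.7, array([0.515, 0.474, 0.551, 0.547]))]
[(0.57, array([0.445, 0.406, 0.567, 0.603]))]
```

```bash
cat > arc.py <<'E'
from h import *
import sys
H=np.array([.6348,.0598]); 
s=env.state(); M=Ro.from_quat(s["tool_rot"]).as_matrix(); p=s["tcp_pos"]; r=p[:2]-H
a0=np.degrees(np.arctan2(-.1642,-.0402)); a=np.degrees(np.arctan2(*r[::-1])); yaw=np.degrees(np.arctan2(M[1,0],M[0,0]))
print("p",np.round(p,4),"gate",round(a0-a,2),"rad",round(np.radians(a0-a),3),"radius",round(np.hypot(*r),4),"yaw",round(yaw,2),"yaw+gate",round(yaw+a0-a,2),"f",np.round(s["force"],1),"tq",np.round(s["torque"],2))
for g in map(float,sys.argv[1:]):   # absolute gate angles, deg
    b=np.radians(a0-g); q=np.r_[H+.16905*np.r_[np.cos(b),np.sin(b)],p[2]]; d=M.T@(q-p)/.1
    print(g,np.round(d,3),"rz",round((g-(a0-a))/180,4))
E
python3 arc.py 4 8 12 16 20
```

```text
p [ 0.5945 -0.1044  0.1382] gate 0.03 rad 0.0 radius 0.1691 yaw 175.73 yaw+gate 175.76 f [0.5 1.7 6.6] tq [ 0.2  -0.24 -0.04]
4.0 [ 0.115  0.023 -0.   ] rz 0.0221
8.0 [ 0.229  0.055 -0.   ] rz 0.0443
12.0 [ 0.34   0.094 -0.001] rz 0.0665
16.0 [ 0.448  0.141 -0.001] rz 0.0887
20.0 [ 0.553  0.196 -0.001] rz 0.111
```

```bash
python3 -m inch '[[0.06,0.01,0,0,0,0.011,1],[0.115,0.023,0,0,0,0.022,1],[0.229,0.055,0,0,0,0.044,1],[0.34,0.094,0,0,0,0.067,1],[0.448,0.141,0,0,0,0.089,1],[0.553,0.196,0,0,0,0.111,1],[0.553,0.196,0,0,0,0.111,1]]'
python3 arc.py 24 28 32 36 40
```

```text
time_s: 20.68
tcp_pos: [0.5399, -0.0802, 0.1383]
tool_rot: [0.211, 0.978, 0.0, 0.001]
force: [2.1, -0.1, 3.0]
opening: 0.124
gripper_force: 40.0
p [ 0.5399 -0.0802  0.1383] gate 20.37 rad 0.356 radius 0.1691 yaw 155.69 yaw+gate 176.06 f [ 2.1 -0.1  3. ] tq [ 0.04 -0.6  -0.02]
24.0 [ 0.105  0.022 -0.   ] rz 0.0202
28.0 [ 0.218  0.053 -0.   ] rz 0.0424
32.0 [ 0.33   0.093 -0.001] rz 0.0646
36.0 [ 0.438  0.14  -0.001] rz 0.0868
40.0 [ 0.543  0.194 -0.001] rz 0.109
```

```bash
python3 -m inch '[[0.105,0.022,0,0,0,0.02,1],[0.218,0.053,0,0,0,0.042,1],[0.33,0.093,0,0,0,0.065,1],[0.438,0.14,0,0,0,0.087,1],[0.543,0.194,0,0,0,0.109,1],[0.543,0.194,0,0,0,0.109,1]]' | tail -3
python3 arc.py 44 48 52 56 60 61
```

```text
force: [1.5, -1.9, 3.1]
opening: 0.124
gripper_force: 40.0
p [ 0.4987 -0.0405  0.1382] gate 39.86 rad 0.696 radius 0.1691 yaw 136.14 yaw+gate 176.0 f [ 1.5 -1.9  3.1] tq [-0.39 -0.38 -0.05]
44.0 [ 0.12   0.025 -0.   ] rz 0.023
48.0 [ 0.233  0.058 -0.   ] rz 0.0452
52.0 [ 0.344  0.098 -0.001] rz 0.0675
56.0 [ 0.452  0.145 -0.001] rz 0.0897
60.0 [ 0.556  0.201 -0.001] rz 0.1119
61.0 [ 0.582  0.216 -0.001] rz 0.1175
```

```bash
python3 -m inch '[[0.12,0.025,0,0,0,0.023,1],[0.233,0.058,0,0,0,0.045,1],[0.344,0.098,0,0,0,0.067,1],[0.452,0.145,0,0,0,0.09,1],[0.556,0.201,0,0,0,0.112,1],[0.582,0.216,0,0,0,0.117,1],[0.582,0.216,0,0,0,0.117,1],[0.582,0.216,0,0,0,0.117,1]]' | tail -3
python3 arc.py 61 61.5
```

```text
force: [-0.2, -4.0, 6.3]
opening: 0.122
gripper_force: 40.0
p [0.4721 0.0138 0.1382] gate 60.46 rad 1.055 radius 0.169 yaw 115.22 yaw+gate 175.68 f [-0.2 -4.   6.3] tq [-0.65  0.04 -0.01]
61.0 [ 0.016  0.003 -0.   ] rz 0.003
61.5 [ 0.03   0.005 -0.   ] rz 0.0058
```

```bash
python3 -m inch '[[0.02,0.004,0,0,0,0.003,1],[0.02,0.004,0,0,0,0.38,1],[0.02,0.004,0,0,0,0.38,1],[0.02,0.004,0,0,0,0.38,1],[0.02,0.004,0,0,0,0.38,1],[0.02,0.004,0,0,0,0.38,1],[0.02,0.004,0,0,0,0.38,1],[0.02,0.004,0,0,0,0.38,1],[0.02,0.004,0,0,0,0.38,1],[0.02,0.004,0,0,0,0.38,1]]' | tail -3
python3 arc.py 61
```

```text
force: [-0.6, -2.7, 6.6]
opening: 0.129
gripper_force: 40.0
p [0.4717 0.0155 0.1382] gate 61.05 rad 1.066 radius 0.169 yaw 49.83 yaw+gate 110.88 f [-0.6 -2.7  6.6] tq [-0.6   0.12  0.05]
61.0 [-0.001  0.001  0.   ] rz -0.0003
```

```bash
python3 -m inch '[[0,0,0,0,0,0.04,1],[0,0,0,0,0,0.08,1],[0,0,0,0,0,0.12,1],[0,0,0,0,0,0.16,1],[0,0,0,0,0,0.2,1],[0,0,0,0,0,0.22,1],[0,0,0,0,0,0.24,1],[0,0,0,0,0,0.24,1]]' | tail -3
python3 arc.py 61; python3 - <<'E'
from h import *
im,d=env.camera("side"); save("s7",cv2.resize(im[160:270,220:380],(800,550),interpolation=3))
E
```

```text
force: [1.2, -2.8, 4.9]
opening: 0.127
gripper_force: 40.0
p [0.4721 0.0155 0.1382] gate 61.02 rad 1.065 radius 0.1686 yaw 6.86 yaw+gate 67.88 f [ 1.2 -2.8  4.9] tq [-0.58 -0.06  0.09]
61.0 [-0.004  0.001 -0.   ] rz -0.0001
```

View pics/s7.png

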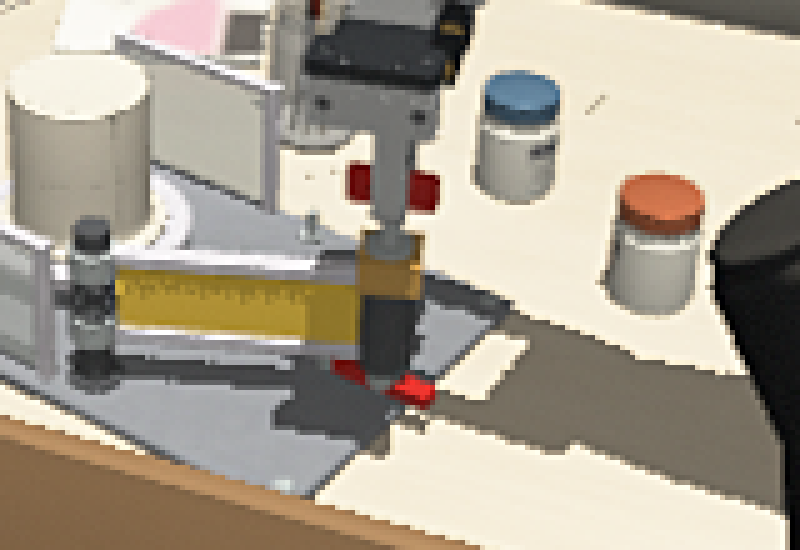

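```bash
python3 arc.py 59 57 56 55 54 53
```

```text
p [0.4721 0.0155 0.1382] gate 61.01 rad 1.065 radius 0.1686 yaw 6.95 yaw+gate 67.96 f [-0.1 -2.7  5.1] tq [-0.6  -0.03  0.01]
59.0 [0.005 0.059 0.   ] rz -0.0112
57.0 [0.017 0.117 0.   ] rz -0.0223
56.0 [0.024 0.146 0.   ] rz -0.0278
55.0 [0.031 0.174 0.001] rz -0.0334
54.0 [0.038 0.203 0.001] rz -0.0389
53.0 [0.046 0.231 0.001] rz -0.0445
```

```bash
python3 -m inch '[[0.005,0.059,0,0,0,-0.011,1],[0.017,0.117,0,0,0,-0.022,1],[0.024,0.146,0,0,0,-0.028,1],[0.031,0.174,0,0,0,-0.033,1],[0.031,0.174,0,0,0,-0.033,1],[0.031,0.174,0,0,0,-0.033,1]]' | tail -3
python3 arc.py 54
```

```text
force: [0.9, -2.5, 6.3]
opening: 0.127
gripper_force: 40.0
p [ 0.4775 -0.001   0.1382] gate 55.12 rad 0.962 radius 0.1686 yaw 12.86 yaw+gate 67.98 f [ 0.9 -2.5  6.3] tq [-0.45 -0.31 -0.01]
54.0 [0.001 0.033 0.   ] rz -0.0062
```

```bash
python3 -m inch '[[0,0.033,0,0,0,-0.006,1],[0.005,0.05,0,0,0,-0.009,1],[0.005,0.05,0,0,0,-0.009,1],[0.005,0.05,0,0,0,-0.009,1]]' | tail -3
python3 arc.py 53
```

```text
force: [-1.2, 3.7, 7.8]
opening: 0.125
gripper_force: 40.0
p [ 0.4781 -0.0032  0.1381] gate 54.33 rad 0.948 radius 0.1689 yaw 14.48 yaw+gate 68.81 f [-1.2  3.7  7.8] tq [0.73 0.14 0.06]
53.0 [ 0.004  0.039 -0.   ] rz -0.0074
```

```bash
python3 -m inch '[[0,-0.02,0,0,0,0,1],[0,-0.02,0,0,0,0,1],[0,-0.02,0,0,0,0,1]]' | tail -4
python3 -m inch '[[0,0,0,0,0,0,0.8],[0,0,0,0,0,0,0.6],[0,0,0,0,0,0,0.5],[0,0,0,0,0,0,0.4],[0,0,0,0,0,0,0.4],[0,0,0,0,0,0,0.4],[0,0,0,0,0,0,0.4]]' | tail -3
python3 -m inch '[[0,0,-0.1,0,0,0,0.4],[0,0,-0.3,0,0,0,0.4],[0,0,-0.6,0,0,0,0.4],[0,0,-1,0,0,0,0.4],[0,0,-1,0,0,0,0.4]]' | tail -3
python3 -m inch '[[-0.3,0,-0.3,0,0,0,0.4],[-0.6,0,-0.3,0,0,0,0.4],[-0.6,0,-0.3,0,0,0,0.4],[-0.6,0,-0.3,0,0,0,0.4]]' | head -2
python3 - <<'E'
from fit import *
c=cal("wrist"); im,d=env.camera("wrist"); W=pts(c,d)
try: print("Tbar",*rect(W,.155,.18,(.478,-.003),.04)); print("core",*rect(W,.11,.119,(.478,-.003),.03))
except Exception as e: print(e)
W=pts(cal("top"),env.camera("top")[1])
for n,z,q in(("orange",.07,(.356,-.17)),("blue",.07,(.4702,-.265))):print(n,circ(W,z,z+.012,q,.04))
a,_=env.camera("side"); save("end",np.hstack([cv2.resize(im,(400,300)),cv2.resize(a[160:270,220:366],(400,300),interpolation=3)]))
E
```

```text
tool_rot: [0.992, 0.126, 0.001, 0.0]
force: [0.2, -0.1, 7.0]
opening: 0.126
gripper_force: 40.0
force: [0.0, -0.1, 0.3]
opening: 0.578
gripper_force: 0.0
force: [1.0, -0.3, 1.2]
opening: 0.599
gripper_force: 0.0
time_s: 25.82
tcp_pos: [0.4191, -0.0179, 0.2685]
Tbar c [478.1  -2.6] wh 50.7 11.6 ang 14.7 z [0.1646 0.1661 0.1672] 956 mean [ 0.4788 -0.0026  0.166 ]
core c [477.3  -3.6] wh 35.9 36.0 ang 22.5 z [0.1147 0.1156 0.1165] 638 mean [ 0.4776 -0.004   0.1156]
orange (array([ 351.3, -181.5,   21.5]), np.float64(0.0744), 'mean', array([ 0.3501, -0.1856,  0.0748]))
blue (array([ 470.3, -264.9,   26.6]), np.float64(0.0751), 'mean', array([ 0.4708, -0.2643,  0.075 ]))
```

View pics/end.png

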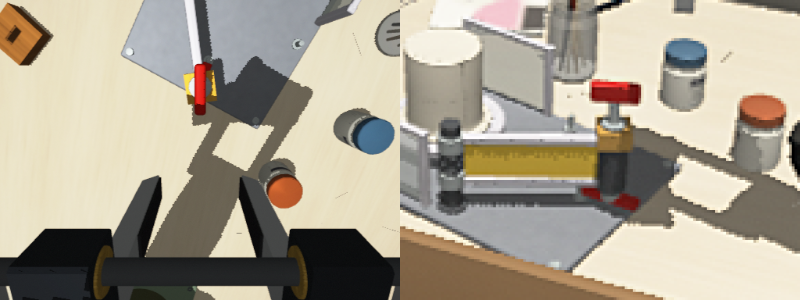

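The gate stands latched at about 0.94 rad with the cam back at 0. The T-bar top measures 166 mm, so the key is fully seated, and both jars stand upright and clear.

```bash
python3 -c "
from plant import env
print(env.close_job())"
```

```text
the job is handed in; nothing more can be done
None
```

The gate is latched open at about 0.94 rad with the key fully seated. The orange jar stands on the table clear of the plate, the other items were left where they stood, and the job was handed in at about 26 s.

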